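Fit a gas purifier cartridge to the filter station and lock it

ROBOT

A 6-joint arm with a two-finger parallel gripper is mounted at the origin on a cart in front of the work surface, level with it; the furniture and walls round the work are solid. World frame = base frame: x ahead of the robot, y to its left, z up, the work surface at z = 0. Lengths are in m, angles in rad, forces in N, time in s.
With the tool pointing down it reaches from about 0.375 to 0.9 m from the base axis. Payload 3.1 kg.
Tool frame: the origin (TCP) lies midway between the tips of the shut fingers; the grasp point (between the pads) lies manip.grip_depth behind it (manip.grip_depth is the distance from the TCP to the grasp point, in m); z points along the fingers, y is the direction in which the jaws open and shut (so a half turn about z gives the same grasp; the last joint's range is limited). The gripper opens to 85 mm and grips with 20 to 120 N. Pads are 22 mm wide; open, the fingers measure 114 mm over their backs; the gripper's body (76 mm by 85 mm) begins 54 mm behind the grasp point. The pads swing forward as they close: fully open they stand 13 mm farther back than shut.
Start: joints at [1.123, 0.527, 1.433, -0, 1.181, -0.178], TCP at [0.167, 0.602, 0.231] pointing down, gripper open.
Joint ranges: [-3.08, 3.08], [-0.75, 2.2], [0.22, 2.44], [-1.43, 4.57], [0, 2.65], [-2.85, 2.85]. Speed limits (rad/s): [2.79, 2.79, 3.14, 3.14, 3.14, 3.14].

INTERFACE

Orientations are given as a unit quaternion [x, y, z, w].
In Python, from station import manip, vision gives the robot as it stands.
- The arm moves only by the shell command python3 -m crank 'ROWS' [FORCE]. ROWS is JSON, a list of rows, each an object with "grip": the closure, from 0 (fully open) to 1 (shut); "offset": the shift along the tool's x, y, z in mm, a list of three; "angular": the turn, a rotation vector about the tool's x, y, z in degrees, a list of three. A call has 1 to 10 rows; each row is the pose to reach, as a shift and turn from the pose commanded when the call began, along the tool's axes at that moment; what a row does not reach only later rows make up. A row lasts 1/10 s, in which the tool goes at most 50 mm and 8.59 degrees, less where a joint would pass 70% of its speed; a pose out of reach is approached as far as the arm can. A call with a gripper value outside its range is refused whole. The fingers move at their own pace and stop on an object; FORCE is the grip in N (left out, the last holds). Time passes only in rows, so rows that repeat a pose let the fingers close. It gives the time, the measured TCP pose, the force and the opening at its end, in the units of the state.
- manip.sense(): the state, without advancing time (a new reading comes with each control period).
- vision.snapshot(name): name is "side" or "top"; returns a dict with "pixels" (480x640x3 uint8, red, green, blue), "intrinsics" (3x3 intrinsics, pixels), "R" (3x3) and "t" (3): a world point X has camera coordinates R X + t. Camera axes: x right, y down, z forward; pixel columns grow to the right and rows downward; lengths in m; the calibration is good to about 2 mm. A picture is of the moment at which its call begins. There is no depth.
- manip.sign_off(): hands the job in, once; it reports no verdict.
The state is a dict: "t": time; "q": joint angles; "qd": joint speeds; "tau": joint torques, N m; "tcp_pos": TCP position; "tool_rot": TCP orientation; "force": force on the tool from outside, world axes, zero at the start; "ft_torque": the same for the moment, N m; "finger_gap": opening from 0.0 (shut) to 1.0 (fully open).
Only numpy, scipy, OpenCV 4.12 (cv2) and the standard library are available. Lean on these libraries where they do the work, as an engineer would, in place of code of your own. Each camera call takes 0.05 s, during which the arm holds its last target.

TASK

Fit the longer of the two gas purifier cartridges to the filter station: take it out of the leaning storage block, stand it upright, foot down, in the station's socket and press it fully home against the sprung valve seat. Then slide the lock plate all the way over the cartridge's collar so that it is trapped, and let go. Leave the shorter cartridge in the block and the other things on the bench where they are.

Things in the scene. Friction and masses are not known exactly. Their poses are not given: they have to be found in the camera images.
- cartridge_long: Longer cartridge, 156 mm, 0.16 kg: white canister, ribbed aluminium head. Origin: centre of the foot's underside; z runs from foot to head. Along z in mm: foot 24 diameter, 0-26 (first 5 tapered to 16); collar 44 diameter, 26-31; neck 26 diameter, 31-44; canister 34 diameter, 44-156 (grip its top 60). Starts in one of the block's two bores, leaning 30 to 35 degrees.
- cartridge_short: The shorter cartridge, the same in every way but 110 mm long (canister from 44 to 110 mm). It stays in the other bore of the storage block.
- storage_block: Grey wedge block, 150 mm wide (y), fixed. Origin on the worktop under its middle. Two bores, 26 mm wide, 29 mm deep, 76 mm apart along y, lean 28 degrees from vertical, so the cartridges' heads lean to the block's -x side (towards the robot). A foot sits in its bore, the collar on the slope; draw a cartridge out along its own axis by 26 mm or more.
- filter_station: Filter station, fixed: aluminium block on a dark foot plate. Origin on the worktop under the socket's axis, z up; the lock plate's knob is on its -x side; brass fittings reach 83 mm out to +y and -y at 24 mm height. Block top at z = 42 mm, x -77 to +33, y -38 to +38 mm; guide rails along both sides (inner faces 30 mm from the middle) rise to 60 mm.
- socket_mouth (a point): Centre of the socket's mouth in the block's top face, 42 mm above the worktop. Below it an upright round bore, 27 mm wide, 30 mm deep, 3 mm chamfer; nothing stands above it while the lock plate is open. When a cartridge is home, its foot's underside is 26 mm below this point and its collar rests on the block.
- valve_seat (a joint): Sprung valve seat in the socket, m: 0 = up (a cartridge set on it has its collar 9 mm above the block), 0.009 = cartridge home. Spring pushes up with 2.4 to 4.2 N, the seals drag with about 7 N: push down with about 10 to 12 N; it stays where it was pushed. Until the cartridge is home, its collar blocks the lock plate.
- lock_plate (a joint): Lock plate, a 4 mm steel fork flat in guides, 49 to 53 mm above the worktop, m: 0 = fully open, 0.046 = fully closed; it closes along the station's +x, to the socket. Its slot, 30 mm wide, passes round the cartridge's neck above the collar. It starts 0 to 8 mm closed; 2 N of friction, no spring, stays where left.
- lock_knob (a point): Point on the axis of the lock plate's upright black knob, 70 mm above the worktop; it moves with the plate. Knob 14 mm in diameter from 56 to 82 mm, top at 85 mm; plate below it up to 56 mm. It stands 142 mm from the socket's axis, on the station's -x side, when fully open and 96 mm when closed. Pinch it or push it towards the socket.
- ptfe_tape: White spool of sealing tape, 50 mm across, 16 mm high; bystander.
- tube_union: Brass tube union, 36 mm long; bystander.
There are look-alikes about, which are no part of the job. Leave any pink look-alike of the cartridge_short alone.

How it is judged:
On the way:
1. the long cartridge stands upright in the socket, pressed home (horizontal distance between cartridge_long and socket_mouth below 0.004 m and z of cartridge_long in the frame of socket_mouth below -0.0235 m and angle between cartridge_long's own z axis and vertical below 0.12 rad and value of joint lock_plate below 0.03 m), for 0.2 s.
At the end, for the whole second after the job is handed in: The long cartridge stands at rest and upright (0.12 rad) in the socket, its foot within 4 mm of the axis and at least 22.5 mm below the mouth (26 mm is home); the lock plate is closed by more than 40 of its 46 mm; the short cartridge is still in the block (horizontal distance between cartridge_long and socket_mouth below 0.004 m and z of cartridge_long in the frame of socket_mouth below -0.0225 m and angle between cartridge_long's own z axis and vertical below 0.12 rad and value of joint lock_plate above 0.04 m and linear speed of cartridge_long below 0.02 m/s and distance between cartridge_short and storage_block below 0.065 m); the robot touches nothing.
It fails at once if the short cartridge is pulled out of its bore or the tape spool or the brass union is shifted by more than 4 cm (distance of cartridge_short from where it was at the start of the episode above 0.025 m or distance of any of ptfe_tape, tube_union from where it was at the start of the episode above 0.04 m).
It also fails if it takes over 51 s, if anything falls off the work surface, if the arm or the gripper's body presses on something with over 40 N, if the wrist force passes 120 N, or if a joint passes its speed limit or range.

## Working session

There is one attempt and no reset: what is moved stays moved. The work goes in short steps, Python scripts to look and compute and a shell command to move; the robot and the scene stay as the last step left them, time stands still between calls to the robot, and variables do not carry over. Pictures are saved under pics/ and viewed, and the job is handed in when it is done.

```bash
ls -la; mkdir -p pics
python3 - <<'E'
from station import manip, vision
import cv2,numpy as np
print(manip.sense(), manip.grip_depth)
for n in ("side","top"):
    s=vision.snapshot(n)
    cv2.imwrite(f"pics/{n}0.png",cv2.cvtColor(s["pixels"],cv2.COLOR_RGB2BGR))
    np.savez(f"pics/{n}0.npz",**s)
    print(n,s["intrinsics"],s["R"],s["t"], -s["R"].T@s["t"])
E
```

```text
total 12
drwxr-xr-x  3 agent agent 4096 Dec  6 12:19 .
drwxr-xr-x 23 root  root  4096 Dec  6 12:19 ..
drwxr-xr-x  2 agent agent 4096 Dec  6 12:19 pics
{'t': 0.0, 'q': array([ 1.12254349e+00,  5.28481338e-01,  1.43391719e+00, -8.30737100e-07,
        1.18139937e+00, -1.78492684e-01]), 'qd': array([ 0.00298169, -0.00059699, -0.00032428,  0.00158609,  0.00015997,
       -0.00047884]), 'tau': array([-6.30544928e-04, -4.42345977e+01, -1.78020018e+01, -2.51067986e-04,
        8.56090308e-03, -2.18793730e-06]), 'tcp_pos': array([0.1662109 , 0.60174207, 0.23031957]), 'tool_rot': array([ 1.34471238e-01,  9.90916884e-01, -1.04904102e-03, -3.39538377e-04]), 'force': array([ 0.59125634,  0.08168963, -0.58040675]), 'ft_torque': array([-0.0273636 ,  0.06863496, -0.02631392]), 'finger_gap': 0.9993718801655959} 0.0187
side [[504.39702544   0.         324.84002818]
 [  0.         504.39702544 240.01542401]
 [  0.           0.           1.        ]] [[ 0.94945092 -0.31371443  0.01123409]
 [-0.2021194  -0.6383092  -0.74277123]
 [ 0.24018888  0.7029542  -0.66945104]] [-0.44904617  0.21216132  0.7314289 ] [ 0.29354813 -0.51960876  0.65228779]
top [[470.21357779   0.         314.84695606]
 [  0.         470.21357779 239.43677764]
 [  0.           0.           1.        ]] [[ 0.01560949 -0.99986535 -0.00506312]
 [-0.99957828 -0.0154806  -0.02456852]
 [ 0.02448684  0.00544449 -0.99968533]] [0.06961903 0.50286163 0.90959562] [0.47928972 0.07244197 0.92201645]
```

View pics/side0.png

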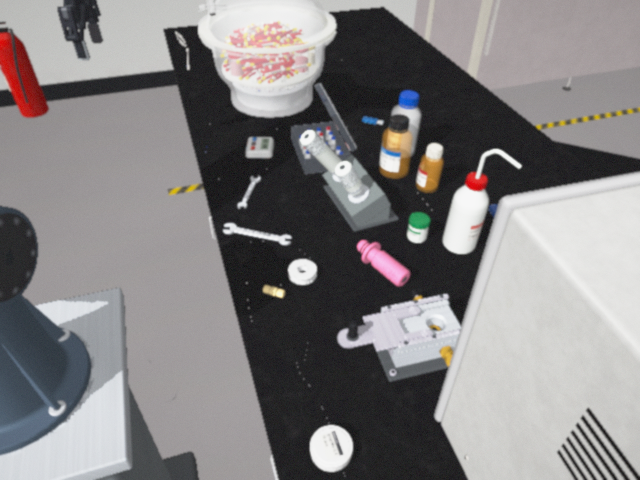

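View pics/top0.png

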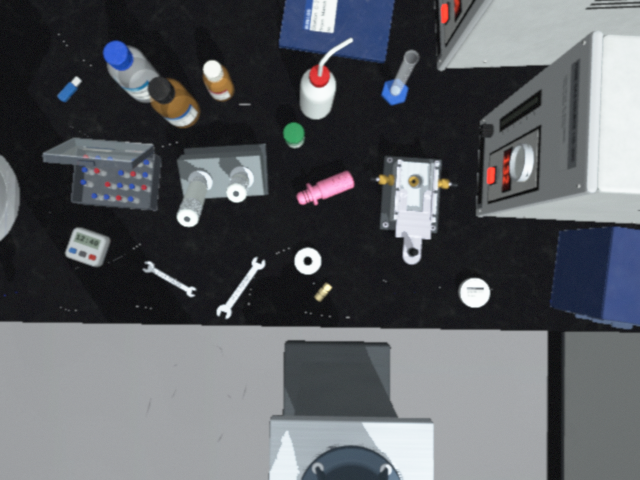

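Run:
```python
import cv2
s=cv2.imread("pics/side0.png");t=cv2.imread("pics/top0.png")
a=cv2.resize(s[110:240,280:410],None,fx=4,fy=4,interpolation=cv2.INTER_CUBIC)
cv2.imwrite("pics/c1.png",a)
cv2.imwrite("pics/c2.png",cv2.resize(t[135:235,165:275],None,fx=6,fy=6,interpolation=cv2.INTER_CUBIC)[:600])
cv2.imwrite("pics/c3.png",cv2.resize(t[145:275,365:470],None,fx=4.5,fy=4.5,interpolation=cv2.INTER_CUBIC))
cv2.imwrite("pics/c4.png",cv2.resize(s[280:390,325:475],None,fx=5,fy=5,interpolation=cv2.INTER_CUBIC))
```

```text
(no output)
```

View pics/c1.png

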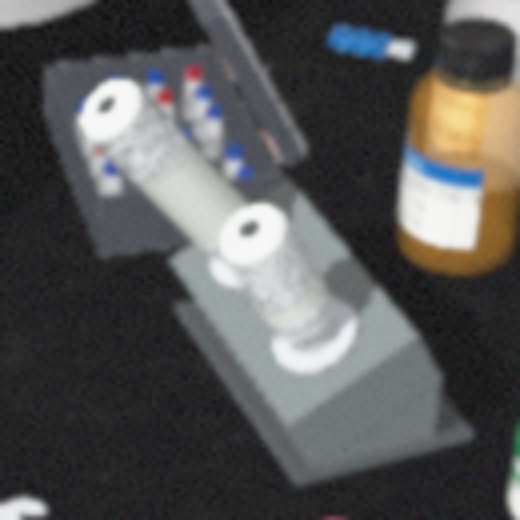

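View pics/c2.png

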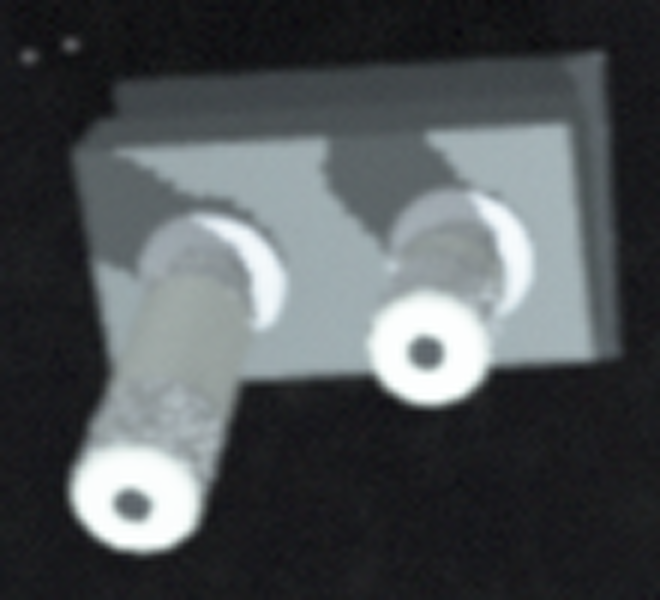

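View pics/c3.png

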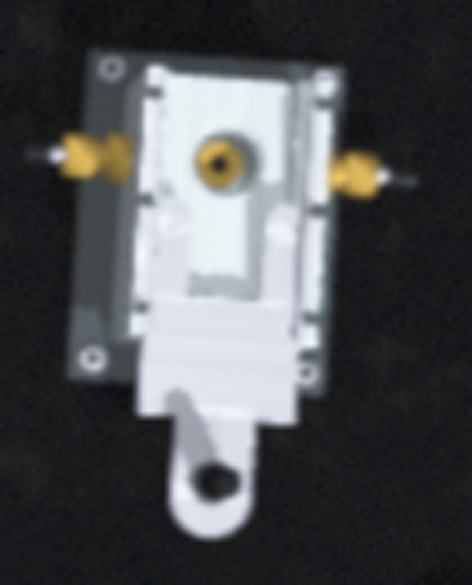

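View pics/c4.png

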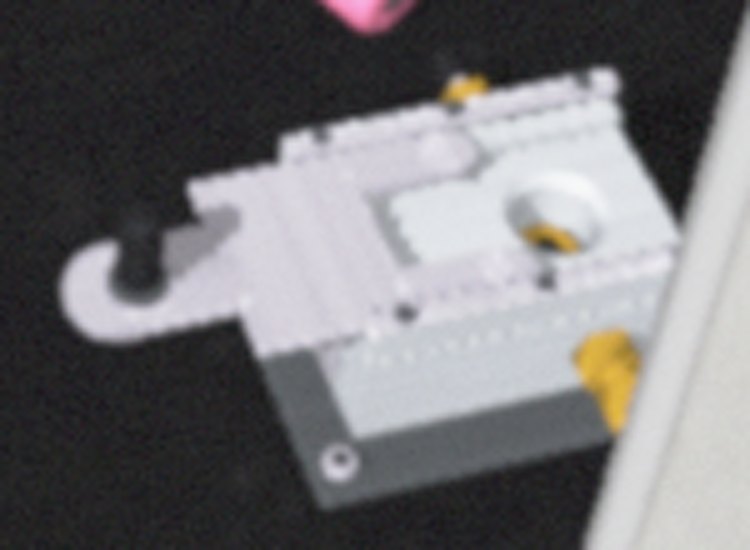

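```bash
cat > h.py <<'E'
import numpy as np,cv2
def load(n): return dict(np.load(f"pics/{n}.npz"))
def ray(s,uv):
    d=s["R"].T@np.linalg.inv(s["intrinsics"])@np.array([*uv,1.]); return -s["R"].T@s["t"],d/np.linalg.norm(d)
def tri(s1,p1,s2,p2):
    o1,d1=ray(s1,p1);o2,d2=ray(s2,p2)
    k=np.linalg.lstsq(np.c_[d1,-d2],o2-o1,rcond=None)[0]
    a=o1+k[0]*d1;b=o2+k[1]*d2
    return (a+b)/2,np.linalg.norm(a-b)*1000
def plane(s,p,z):
    o,d=ray(s,p); return o+d*(z-o[2])/d[2]
def proj(s,X):
    c=s["R"]@np.asarray(X)+s["t"]; c=s["intrinsics"]@c; return c[:2]/c[2]
def blobs(s,box,fn,amin=20):
    u0,v0,u1,v1=box
    im=s["pixels"][v0:v1,u0:u1]; m=fn(im.astype(int)).astype(np.uint8)
    out=[]
    for c in cv2.findContours(m,cv2.RETR_EXTERNAL,cv2.CHAIN_APPROX_NONE)[0]:
        if cv2.contourArea(c)>amin and len(c)>=5:
            (x,y),ax,an=cv2.fitEllipse(c); out.append((round(x+u0,2),round(y+v0,2),np.round(ax,1),round(an),cv2.contourArea(c)))
    return out
E
python3 - <<'E'
from h import *
t=load("top0");s=load("side0")
for th in (225,240): 
  w=lambda im:im.min(2)>th
  print(th,"top",*blobs(t,(165,135,275,235),w),sep="\n"); print("side",*blobs(s,(290,120,380,220),w),sep="\n")
dark=lambda im:im.max(2)<60
print("knob",blobs(t,(395,245,430,262),dark,5),blobs(s,(340,315,370,345),dark,5))
br=lambda im:(im[...,0]-im[...,2])>60
print("brass",*blobs(t,(365,145,470,220),br,5),sep="\n");print(*blobs(s,(400,280,475,380),br,5),sep="\n")
m,e=tri(t,(414.6,181.1),s,(436,322.4));print("mouth",m,e,plane(t,(414.6,181.1),.042),plane(s,(436,322.4),.042))
E
```

```text
225
top
(187.16, 217.55, array([15.2, 18.7]), 105, 221.5)
(236.03, 192.74, array([16., 18.]), 103, 224.0)
(205.72, 179.15, array([ 7.4, 14.8]), 145, 36.0)
(248.97, 175.93, array([ 5.7, 13.9]), 162, 32.0)
side
(358.04, 194.54, array([11.2, 17.6]), 65, 49.0)
(341.61, 169.55, array([12.5, 20.1]), 40, 171.5)
(307.15, 137.3, array([10.7, 15.5]), 44, 128.5)
240
top
(187.26, 217.91, array([14.2, 17.7]), 105, 195.5)
(236.01, 192.83, array([14.9, 16.6]), 100, 193.5)
side
(342.39, 168.16, array([10.8, 14.6]), 53, 122.0)
(307.11, 137.02, array([ 9.2, 13.5]), 40, 64.0)
knob [(412.42, 251.47, array([5.4, 7.6]), 92, 30.0), (425.37, 253.97, array([ 8.3, 20.3]), 6, 111.5), (398.34, 253.35, array([ 7.7, 21.1]), 178, 100.5)] [(350.87, 323.17, array([22. , 23.2]), 156, 304.5)]
brass
(443.29, 183.46, array([ 8.9, 11. ]), 101, 72.5)
(413.09, 180.93, array([8.2, 8.6]), 142, 54.0)
(385.77, 179.28, array([ 8.9, 16.5]), 92, 95.0)
(446.23, 354.0, array([11. , 18.6]), 172, 143.0)
(434.82, 326.81, array([3.1, 9.5]), 109, 16.5)
(418.0, 297.23, array([3.3, 8.1]), 71, 17.5)
mouth [ 0.61468037 -0.10891276  0.04147416] 3.0282851820215004 [ 0.61319183 -0.10815513  0.042     ] [ 0.61593386 -0.10962951  0.042     ]
```

Run:
```python
from h import *
t=load("top0");s=load("side0")
L,e=tri(t,(187.2,217.7),s,(307.1,137.1));print("long head",L,e)
S,e=tri(t,(236.0,192.8),s,(342.1,168.6));print("short head",S,e)
# screws
f=lambda x,y:np.array([365+(x+.5)/4.5-.5,145+(y+.5)/4.5-.5])
P=[plane(t,f(*p),.012)[:2] for p in((110,68),(325,82),(92,358),(308,372))]
P=np.array(P);print(P)
for a,b in((2,0),(3,1)): d=P[a]-P[b];d=-d;print("yaw",np.degrees(np.arctan2(d[1],d[0])))
for a,b in((1,0),(3,2)): d=P[b]-P[a];print("yaw",np.degrees(np.arctan2(-d[0],d[1])))
# knob top
k,e=tri(t,f(210,480),s,(325+145/5,280+215/5));print("knob",k,e)
# collar centre
g=lambda x,y:np.array([165+(x+.5)/6-.5,135+(y+.5)/6-.5])
gs=lambda x,y:np.array([280+(x+.5)/4-.5,110+(y+.5)/4-.5])
# block top-slope edge corners
for n,p in(("c low R",(592,357)),("c up R",(570,127)),("c up L",(75,150))): print(n,g(*p))
A=[tri(t,g(592,357),s,gs(292,418)),tri(t,g(570,127),s,gs(438,378))];print(A)
# short base collar & long
import itertools
for n,H,l in(("long",L,.156),("short",S,.110)):
  for lean in(28,31,34):
    for az in(0,2,4):
      pass
```

```text
long head [0.53008654 0.28509227 0.15823794] 0.22126184913012073
short head [0.57573518 0.212282   0.1248549 ] 0.7717105012498383
[[ 0.65868381 -0.06431705]
 [ 0.65397308 -0.15704932]
 [ 0.53325353 -0.0580507 ]
 [ 0.52864993 -0.1509084 ]]
yaw -2.860049508104555
yaw -2.8052869989685907
yaw -2.908086242359088
yaw -2.8382238161779694
knob [ 0.48279601 -0.09698272  0.07627607] 2.934372056540189
c low R [263.25       194.08333333]
c up R [259.58333333 155.75      ]
c up L [177.08333333 159.58333333]
[(array([0.58534819, 0.17504386, 0.04267088]), np.float64(1.9213949472543412)), (array([0.66052714, 0.18186966, 0.04391782]), np.float64(8.85506230839476))]
```

Run:
```python
from h import *
t=load("top0");s=load("side0")
g=lambda x,y:np.array([165+(x+.5)/6-.5,135+(y+.5)/6-.5])
def solve(H,px,l):
    o,d=ray(t,px); w=o-H; b=w@d; c=w@w-l*l; D=b*b-c
    k=-b+np.sqrt(max(D,0)); return o+k*d, D
for n,H,px,l in(("long",[.5301,.2851,.1582],g(213,275),.125),("short",[.5757,.2123,.1249],g(463,250),.079)):
    H=np.array(H)
    C,D=solve(H,px,l); a=(H-C)/l
    F=C-.031*a
    print(n,"collar top",C,D,"axis",a,"lean",np.degrees(np.arccos(a[2])),"az",np.degrees(np.arctan2(-a[1],-a[0])),"foot",F, "collar in side",proj(s,C),(proj(s,C)-[280,110])*4, "head/foot top",proj(t,H))
```

```text
long collar top [0.60599652 0.29042779 0.05902171] 0.011488906611651362 axis [-0.60717215 -0.04262231  0.79342632] lean 37.49313115825227 az 4.0154660846174774 foot [0.62481886 0.29174908 0.03442549] collar in side [342.2094206  172.44241382] [248.83768239 249.76965529] head/foot top [187.18033599 217.7577896 ]
short collar top [0.61523551 0.2141045  0.05652832] 0.0053321622865248886 axis [-0.5004495  -0.02284177  0.86546435] lean 30.064229185083484 az 2.613309566927264 foot [0.63074945 0.21481259 0.02969892] collar in side [359.70367549 193.81905576] [318.81470196 335.27622306] head/foot top [235.90960535 193.031442  ]
```

Run:
```python
import cv2
s=cv2.imread("pics/side0.png");t=cv2.imread("pics/top0.png")
cv2.imwrite("pics/d1.png",cv2.resize(s[125:185,295:365],None,fx=10,fy=10,interpolation=cv2.INTER_CUBIC))
cv2.imwrite("pics/d2.png",cv2.resize(t[165:230,172:222],None,fx=9,fy=9,interpolation=cv2.INTER_CUBIC))
```

```text
(no output)
```

View pics/d1.png

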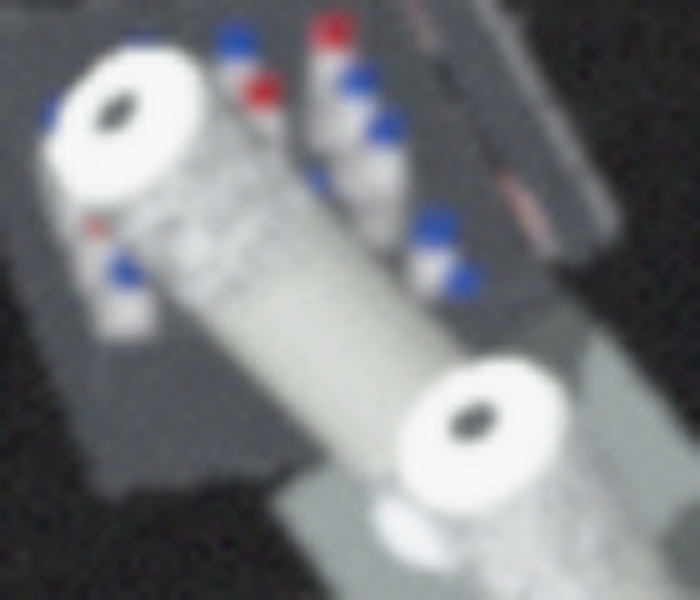

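View pics/d2.png

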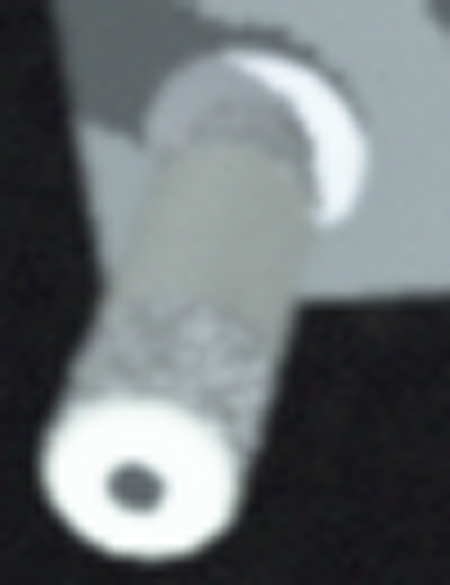

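Run:
```python
from h import *
t=load("top0");s=load("side0")
a=lambda x,y:np.array([295+(x+.5)/10-.5,125+(y+.5)/10-.5])
b=lambda x,y:np.array([172+(x+.5)/9-.5,165+(y+.5)/9-.5])
def line(sp,tp):
    o1,d1=ray(s,a(*sp[0]));_,d2=ray(s,a(*sp[1]));n1=np.cross(d1,d2)
    o2,e1=ray(t,b(*tp[0]));_,e2=ray(t,b(*tp[1]));n2=np.cross(e1,e2)
    d=np.cross(n1,n2);d/=np.linalg.norm(d);d*=np.sign(d[2])
    p=np.linalg.lstsq(np.array([n1,n2,d]),np.array([n1@o1,n2@o2,0]),rcond=None)[0]
    return p,d
for sp in(((130,118),(402,412)),((125,125),(402,412))):
  for tp in(((140,480),(212,250)),((140,480),(257,156)),((140,480),(230,180))):
    p,d=line(sp,tp)
    # head: nearest to head disc
    H=np.array([.5301,.2851,.1582]);P=p+d*((H-p)@d)
    print(sp[0],tp[1],"lean",np.degrees(np.arccos(d[2])),"az",np.degrees(np.arctan2(-d[1],-d[0])),"near head",P,"foot",P-.156*d)
```

```text
(130, 118) (212, 250) lean 35.84321649353636 az 7.182835123641218 near head [0.53142058 0.28449802 0.15909209] foot [0.6220525  0.29591991 0.032635  ]
(130, 118) (257, 156) lean 35.90340015235244 az 4.570405214723944 near head [0.53141837 0.28441684 0.15911202] foot [0.62260906 0.29170646 0.03275095]
(130, 118) (230, 180) lean 35.836688491429 az 7.887069409987719 near head [0.53142071 0.28452002 0.15908731] foot [0.62189113 0.29705302 0.03261982]
(125, 125) (212, 250) lean 36.75750111011318 az 6.372738511142357 near head [0.53003198 0.28517855 0.15815602] foot [0.62281013 0.29554059 0.03317265]
(125, 125) (257, 156) lean 36.8602455135662 az 3.7293122705569073 near head [0.53003443 0.28517132 0.15815442] foot [0.62341524 0.29125796 0.03333865]
(125, 125) (230, 180) lean 36.739865047055154 az 7.08581764706976 near head [0.53003129 0.28518046 0.15815651] foot [0.62263511 0.2966916  0.03314441]
```

```bash
cat >> h.py <<'E'
from scipy.spatial.transform import Rotation as Ro
def toolR(d, yh):  # d: cartridge axis up; tool z=-d ; yh: rough tool y
    z=-np.asarray(d,float)/np.linalg.norm(d); y=np.asarray(yh,float); y=y-z*(y@z); y/=np.linalg.norm(y)
    return np.c_[np.cross(y,z),y,z]
def delta(p,R):
    from station import manip
    st=manip.sense(); R0=Ro.from_quat(st["tool_rot"]).as_matrix()
    off=R0.T@(np.asarray(p)-st["tcp_pos"])*1000
    ang=np.degrees(Ro.from_matrix(R0.T@R).as_rotvec())
    return np.round(off,1),np.round(ang,1)
E
python3 - <<'E'
from h import *
H=np.array([.5308,.2848,.1587]);
l=np.radians(35);az=np.radians(4)
d=np.array([-np.sin(l)*np.cos(az),-np.sin(l)*np.sin(az),np.cos(l)])
R=toolR(d,[0,1,0])
T=H-(.030+.0187)*d
print(T,R)
print(delta(T+.13*d,R))
E
```

```text
[0.55866513 0.28674852 0.1188073 ] [[-0.8198085  -0.02291162  0.57217923]
 [ 0.          0.99919925  0.04001067]
 [-0.57263777  0.03280109 -0.81915204]]
(array([-391.9, -223.9,    5.4]), array([ -7. , -34.5, -15.6]))
```

```bash
python3 -m crank '[{"grip":0,"offset":[-45,-25,0],"angular":[-0.8,-3.8,-1.7]},{"grip":0,"offset":[-90,-50,0],"angular":[-1.6,-7.6,-3.4]},{"grip":0,"offset":[-135,-75,0],"angular":[-2.3,-11.5,-5.2]},{"grip":0,"offset":[-180,-100,0],"angular":[-3.1,-15.3,-6.9]},{"grip":0,"offset":[-220,-125,2],"angular":[-3.9,-19.2,-8.7]},{"grip":0,"offset":[-265,-150,3],"angular":[-4.7,-23,-10.4]},{"grip":0,"offset":[-310,-175,4],"angular":[-5.4,-26.8,-12.1]},{"grip":0,"offset":[-350,-200,5],"angular":[-6.2,-30.7,-13.9]},{"grip":0,"offset":[-392,-224,5],"angular":[-7,-34.5,-15.6]},{"grip":0,"offset":[-392,-224,5],"angular":[-7,-34.5,-15.6]}]' 40
cat > snap.py <<'E'
import sys,cv2,numpy as np
from station import vision
k=sys.argv[1]
for n in("side","top"):
    s=vision.snapshot(n);np.savez(f"pics/{n}{k}.npz",**s);cv2.imwrite(f"pics/{n}{k}.png",cv2.cvtColor(s["pixels"],cv2.COLOR_RGB2BGR))
E
python3 snap.py 1
python3 - <<'E'
from h import *
H=np.array([.5308,.2848,.1587]);
l=np.radians(35);az=np.radians(4)
d=np.array([-np.sin(l)*np.cos(az),-np.sin(l)*np.sin(az),np.cos(l)])
R=toolR(d,[-.07,1,0]);T=H-(.030+.0187)*d
print(delta(T,R))
E
```

```text
t: 1.1
tcp_pos: [0.486, 0.2769, 0.2248]
tool_rot: [-0.002, 0.954, 0.017, 0.3]
force: [-1.1, -0.5, 0.6]
finger_gap: 1.002
(array([  1. ,   1.1, 130. ]), array([-0.1,  0. , -3.5]))
```

View pics/side1.png

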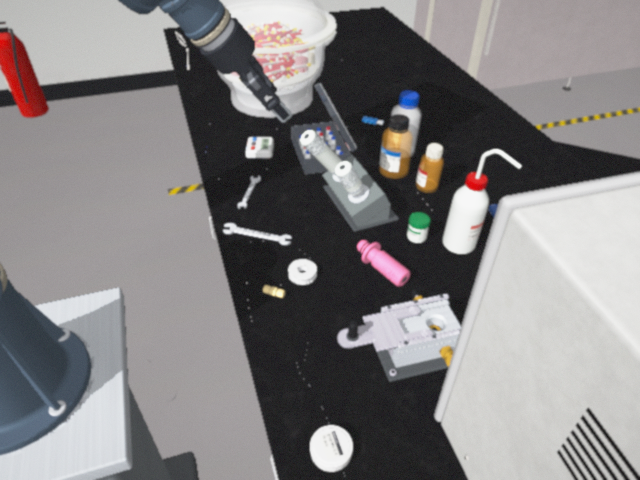

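View pics/top1.png

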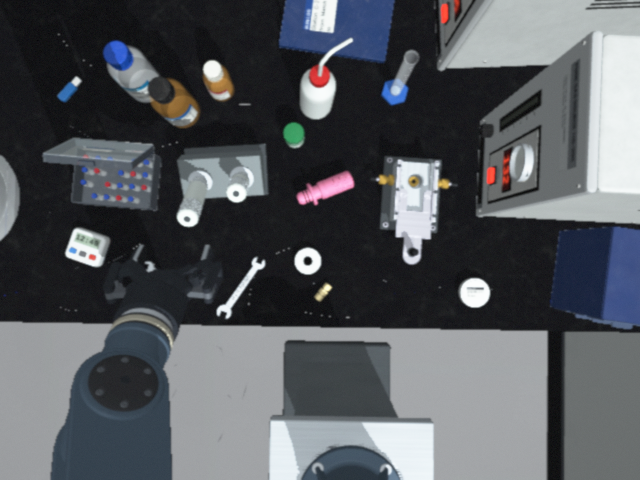

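```bash
python3 -m crank '[{"grip":0,"offset":[1,1,25],"angular":[0,0,-3.5]},{"grip":0,"offset":[1,1,50],"angular":[0,0,-3.5]},{"grip":0,"offset":[1,1,75],"angular":[0,0,-3.5]},{"grip":0,"offset":[1,1,75],"angular":[0,0,-3.5]}]'
python3 snap.py 2
python3 - <<'E'
import cv2
s=cv2.imread("pics/side2.png");t=cv2.imread("pics/top2.png")
cv2.imwrite("pics/e1.png",cv2.resize(s[70:200,240:370],None,fx=4,fy=4,interpolation=cv2.INTER_CUBIC))
cv2.imwrite("pics/e2.png",cv2.resize(t[150:270,130:260],None,fx=4.5,fy=4.5,interpolation=cv2.INTER_CUBIC))
E
```

```text
t: 1.6
tcp_pos: [0.5268, 0.2875, 0.1623]
tool_rot: [-0.036, 0.953, 0.01, 0.3]
force: [-0.1, -0.0, -0.9]
finger_gap: 0.998
```

View pics/e1.png

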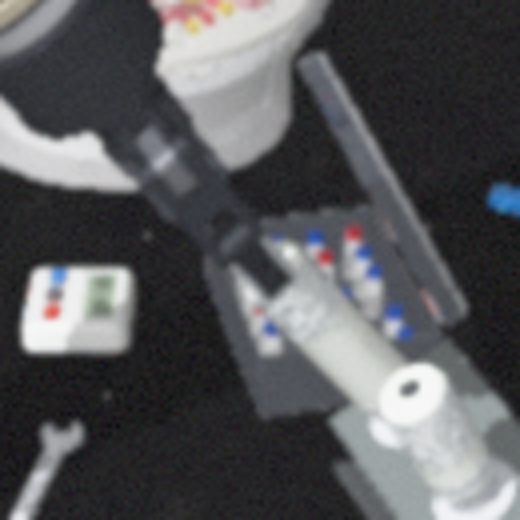

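View pics/e2.png

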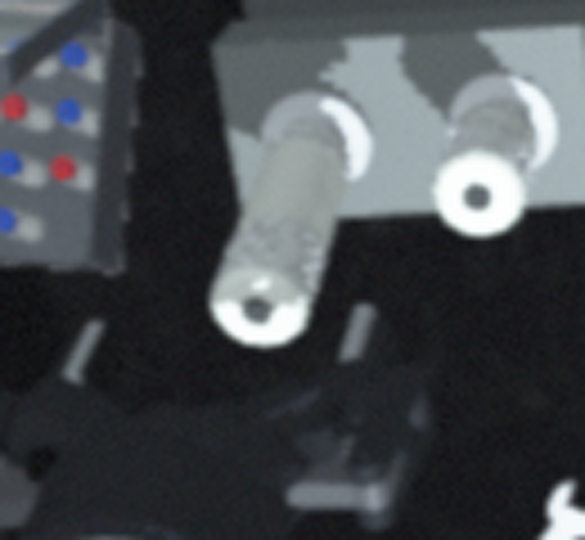

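Run:
```python
from h import *
from station import manip
H=np.array([.5308,.2848,.1587]);
l=np.radians(35);az=np.radians(4)
d=np.array([-np.sin(l)*np.cos(az),-np.sin(l)*np.sin(az),np.cos(l)])
R=toolR(d,[-.07,1,0]);T=H-(.030+.0187)*d
print(delta(T,R)); st=manip.sense();print(st["tcp_pos"])
R0=Ro.from_quat(st["tool_rot"]).as_matrix()
t=load("top2");s=load("side2")
for o in(-.0425,0,.0425):
  for z in (-.013,):
    X=st["tcp_pos"]+R0@[0,o,z]
    print((proj(t,X)-[130,150])*4.5,(proj(s,X)-[240,70])*4)
print((proj(t,H)-[130,150])*4.5,(proj(s,H)-[240,70])*4)
```

```text
(array([-0.6, -2.9, 55.9]), array([0.1, 0. , 0.2]))
[0.525946   0.28731889 0.16426413]
[358.53249437 327.19473538] [276.30867715 283.32086009]
[238.79805977 334.22064126] [243.34300735 238.97189835]
[119.12636904 341.24286538] [212.35412138 197.28231867]
[257.80036771 302.89310172] [270.24822967 267.61775589]
```

```bash
python3 -m crank '[{"grip":0,"offset":[0,-3,15],"angular":[0,0,0]},{"grip":0,"offset":[-0.5,-3.5,30],"angular":[0,0,0]},{"grip":0,"offset":[-0.5,-3.5,45],"angular":[0,0,0]},{"grip":0,"offset":[-0.5,-3.5,56],"angular":[0,0,0]},{"grip":0,"offset":[-0.5,-3.5,56],"angular":[0,0,0]}]'
python3 snap.py 3
python3 - <<'E'
import cv2
s=cv2.imread("pics/side3.png");t=cv2.imread("pics/top3.png")
cv2.imwrite("pics/f1.png",cv2.resize(s[90:200,260:370],None,fx=5,fy=5,interpolation=cv2.INTER_CUBIC))
cv2.imwrite("pics/f2.png",cv2.resize(t[150:270,130:260],None,fx=4.5,fy=4.5,interpolation=cv2.INTER_CUBIC))
E
```

```text
t: 2.2
tcp_pos: [0.5631, 0.2876, 0.1235]
tool_rot: [-0.035, 0.954, 0.009, 0.297]
force: [-0.3, -0.3, -0.7]
finger_gap: 1.0
```

View pics/f1.png

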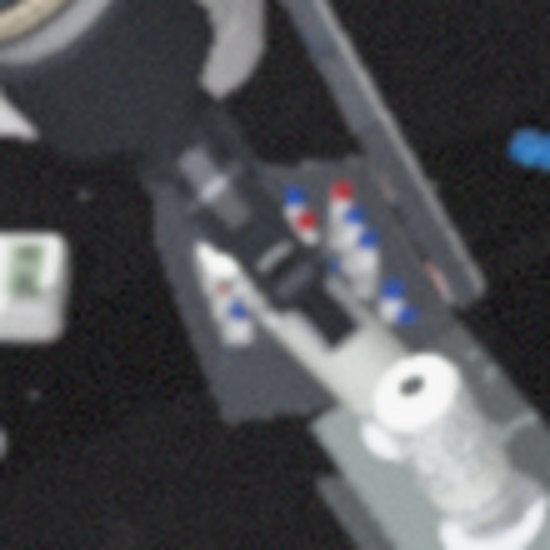

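View pics/f2.png

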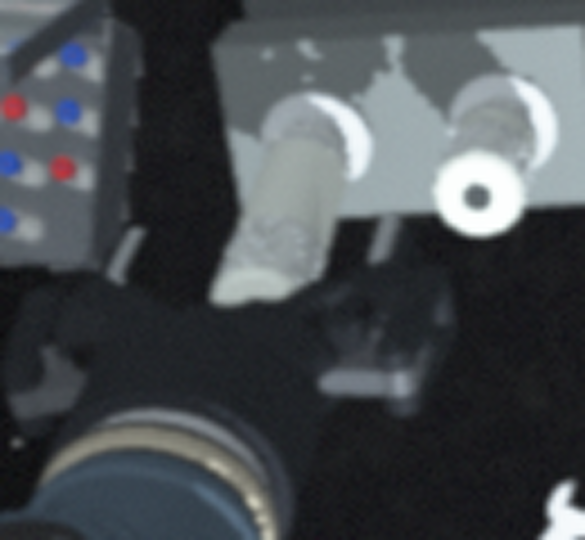

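Run:
```python
from h import *
from station import manip
st=manip.sense();print(st["tcp_pos"])
R0=Ro.from_quat(st["tool_rot"]).as_matrix()
t=load("top3");s=load("side3")
for o in(-.057,-.0425,0,.0425,.057):
  for x in(-.011,0):
    X=st["tcp_pos"]+R0@[x,o,-.013]
    print(o,x,np.round((proj(t,X)-[130,150])*4.5),np.round((proj(s,X)-[260,90])*5))
H=np.array([.5308,.2848,.1587]);
l=np.radians(35);az=np.radians(4)
d=np.array([-np.sin(l)*np.cos(az),-np.sin(l)*np.sin(az),np.cos(l)])
for k in(.03,.0487,.06,.1):X=H-k*d;print(k,np.round((proj(t,X)-[130,150])*4.5),np.round((proj(s,X)-[260,90])*5))
R=toolR(d,[-.07,1,0]);T=H-(.030+.0187)*d
print(delta(T,R))
```

```text
[0.56206426 0.28721264 0.12371524]
-0.057 -0.011 [420. 209.] [376. 334.]
-0.057 0 [424. 235.] [353. 353.]
-0.0425 -0.011 [381. 211.] [361. 314.]
-0.0425 0 [386. 237.] [338. 333.]
0 -0.011 [266. 218.] [318. 259.]
0 0 [272. 244.] [296. 278.]
0.0425 -0.011 [152. 224.] [278. 207.]
0.0425 0 [159. 250.] [256. 225.]
0.057 -0.011 [113. 226.] [264. 190.]
0.057 0 [120. 252.] [243. 208.]
0.03 [274. 262.] [280. 282.]
0.0487 [283. 237.] [306. 311.]
0.06 [289. 223.] [321. 328.]
0.1 [307. 175.] [372. 386.]
(array([ 5.6, -0.2,  2.1]), array([-0.1, -0.4,  0.2]))
```

```bash
python3 -m crank '[{"grip":0,"offset":[5,-2,2],"angular":[0,0,0]},{"grip":0,"offset":[5,-2,2],"angular":[0,0,0]},{"grip":0,"offset":[5,-2,2],"angular":[0,0,0]}]'
python3 - <<'E'
from h import *
H=np.array([.5308,.2848,.1587]);
l=np.radians(35);az=np.radians(4)
d=np.array([-np.sin(l)*np.cos(az),-np.sin(l)*np.sin(az),np.cos(l)])
R=toolR(d,[-.07,1,0]);T=H-(.030+.0187)*d
print(delta(T,R))
E
```

```text
t: 2.6
tcp_pos: [0.5603, 0.2858, 0.1215]
tool_rot: [-0.034, 0.955, 0.009, 0.295]
force: [0.2, -0.0, 0.7]
finger_gap: 0.998
(array([2.8, 1.1, 1.3]), array([-0.1, -0.7,  0.1]))
```

Run:
```python
from station import manip
s=manip.sense();print(s["q"],s["force"],s["tcp_pos"],s["t"])
```

```text
[ 0.37647235  0.61586206  1.92495424 -1.43003035  0.17516186  0.11048505] [ 0.19033038 -0.03423348  0.7119635 ] [0.56029794 0.28581154 0.12145655] 2.6
```

```bash
python3 -m crank '[{"grip":0,"offset":[1,0,1],"angular":[0,1.5,0]},{"grip":0,"offset":[1,0,1],"angular":[0,1.5,0]},{"grip":0,"offset":[1,0,1],"angular":[0,1.5,0]}]'
python3 - <<'E'
from h import *
from station import manip
H=np.array([.5308,.2848,.1587]);
l=np.radians(35);az=np.radians(4)
d=np.array([-np.sin(l)*np.cos(az),-np.sin(l)*np.sin(az),np.cos(l)])
R=toolR(d,[-.07,1,0]);T=H-(.030+.0187)*d
print(delta(T,R),manip.sense()["q"])
E
```

```text
t: 2.9
tcp_pos: [0.5605, 0.2858, 0.1202]
tool_rot: [-0.034, 0.959, 0.008, 0.283]
force: [-0.1, 0.5, -0.1]
finger_gap: 1.0
(array([2.3, 1. , 0.2]), array([-0.2, -2.1,  0.1])) [ 0.37241254  0.61403472  1.90963906 -1.19259066  0.17761882 -0.12891624]
```

```bash
python3 -m crank '[{"grip":0,"offset":[2,1,0],"angular":[0,-0.8,0]},{"grip":0,"offset":[2,1,0],"angular":[0,-0.8,0]},{"grip":0.4,"offset":[2,1,0],"angular":[0,-0.8,0]},{"grip":0.8,"offset":[2,1,0],"angular":[0,-0.8,0]},{"grip":0.8,"offset":[2,1,0],"angular":[0,-0.8,0]},{"grip":0.8,"offset":[2,1,0],"angular":[0,-0.8,0]},{"grip":0.8,"offset":[2,1,0],"angular":[0,-0.8,0]}]' 60
python3 - <<'E'
from station import manip
s=manip.sense();print(s["q"],s["force"],s["ft_torque"],s["tcp_pos"],s["finger_gap"])
E
```

```text
t: 3.6
tcp_pos: [0.5587, 0.2868, 0.119]
tool_rot: [-0.034, 0.957, 0.009, 0.289]
force: [-1.0, -0.1, 1.6]
finger_gap: 0.384
[ 0.377743    0.61796723  1.92086521 -1.35156049  0.17534378  0.03419734] [-1.02886953 -0.14792844  1.59645198] [-0.05385195  0.21370589 -0.08613266] [0.5587208  0.2867672  0.11904878] 0.3836292978369315
```

```bash
python3 -m crank '[{"grip":0.8,"offset":[0,0,-5],"angular":[0,0,0]},{"grip":0.8,"offset":[0,0,-12],"angular":[0,0,0]},{"grip":0.8,"offset":[0,0,-22],"angular":[0,0,0]},{"grip":0.8,"offset":[0,0,-34],"angular":[0,0,0]},{"grip":0.8,"offset":[0,0,-46],"angular":[0,0,0]},{"grip":0.8,"offset":[0,0,-46],"angular":[0,0,0]}]'
python3 snap.py 4
python3 - <<'E'
import cv2
s=cv2.imread("pics/side4.png");t=cv2.imread("pics/top4.png")
cv2.imwrite("pics/g1.png",cv2.resize(s[70:240,230:400],None,fx=3.5,fy=3.5,interpolation=cv2.INTER_CUBIC))
cv2.imwrite("pics/g2.png",cv2.resize(t[140:270,130:270],None,fx=4,fy=4,interpolation=cv2.INTER_CUBIC))
E
```

```text
t: 4.2
tcp_pos: [0.5324, 0.285, 0.1577]
tool_rot: [-0.034, 0.957, 0.009, 0.289]
force: [0.9, -0.4, -1.2]
finger_gap: 0.38
```

View pics/g1.png

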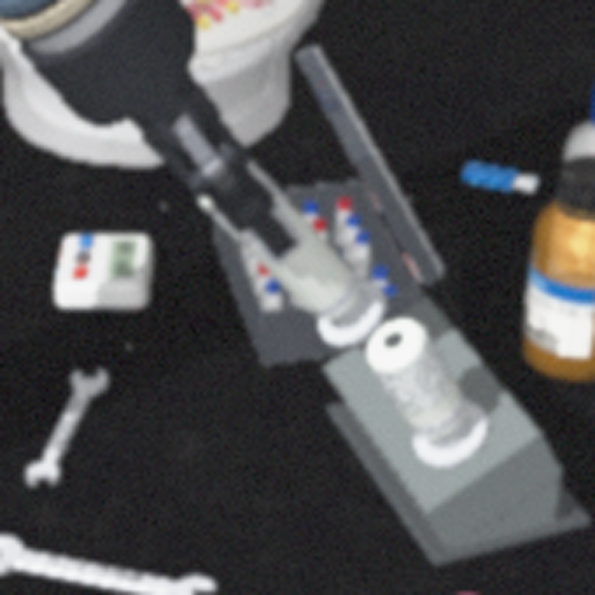

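View pics/g2.png

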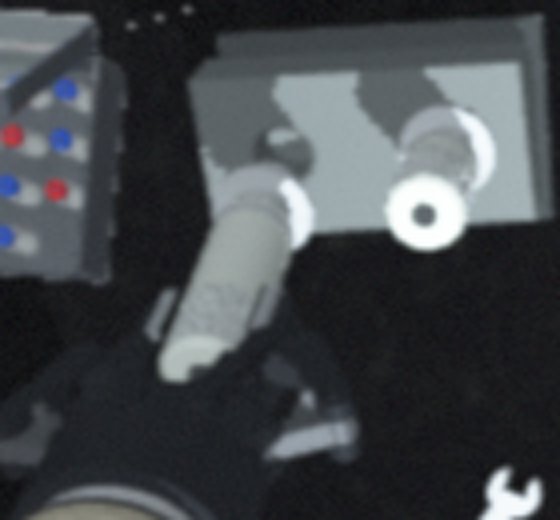

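Run:
```python
from h import *
R=toolR([0,0,1],[.0497,.9988,0])
print(delta([.54,.285,.29],R))
print(delta([.5324,.285,.2277],R))
```

```text
(array([ -79.4,   -1. , -107.1]), array([ 1.8, 33.6,  6.7]))
(array([-38.6,  -0.2, -59.4]), array([ 1.8, 33.6,  6.7]))
```

```bash
python3 -m crank '[{"grip":0.8,"offset":[-16,0,-22],"angular":[0,0,0]},{"grip":0.8,"offset":[-32,0,-44],"angular":[0.3,5.6,1]},{"grip":0.8,"offset":[-46,0,-64],"angular":[0.7,12,2.3]},{"grip":0.8,"offset":[-60,0,-82],"angular":[1,19,4]},{"grip":0.8,"offset":[-72,-1,-98],"angular":[1.4,27,5.4]},{"grip":0.8,"offset":[-79,-1,-107],"angular":[1.8,33.6,6.7]},{"grip":0.8,"offset":[-79,-1,-107],"angular":[1.8,33.6,6.7]},{"grip":0.8,"offset":[-79,-1,-107],"angular":[1.8,33.6,6.7]}]'
python3 - <<'E'
from h import *
from station import manip
R=toolR([0,0,1],[.0497,.9988,0])
print(delta([.6145,-.109,.25],R),manip.sense()["q"],manip.sense()["finger_gap"])
E
```

```text
t: 5.1
tcp_pos: [0.5437, 0.2841, 0.2897]
tool_rot: [0.026, 1.0, -0.0, 0.001]
force: [0.3, 0.4, -2.4]
finger_gap: 0.383
(array([ -91. , -388.9,   40.1]), array([-0. ,  0.2, -0.1])) [ 3.00143219e-01  4.52334828e-01  1.39478503e+00 -1.24695359e-03
  1.29201715e+00 -1.21816178e+00] 0.3834507166964976
```

```bash
python3 -m crank '[{"grip":0.8,"offset":[-9,-39,0],"angular":[0,0,0]},{"grip":0.8,"offset":[-18,-78,0],"angular":[0,0,0]},{"grip":0.8,"offset":[-28,-120,0],"angular":[0,0,0]},{"grip":0.8,"offset":[-38,-165,5],"angular":[0,0,0]},{"grip":0.8,"offset":[-49,-210,10],"angular":[0,0,0]},{"grip":0.8,"offset":[-60,-255,15],"angular":[0,0,0]},{"grip":0.8,"offset":[-70,-300,22],"angular":[0,0,0]},{"grip":0.8,"offset":[-80,-345,30],"angular":[0,0,0]},{"grip":0.8,"offset":[-91,-389,40],"angular":[0,0,0]},{"grip":0.8,"offset":[-91,-389,40],"angular":[0,0,0]}]'
python3 -m crank '[{"grip":0.8,"offset":[0,0,0],"angular":[0,0,0]},{"grip":0.8,"offset":[0,0,0],"angular":[0,0,0]}]'
python3 snap.py 5
python3 - <<'E'
import cv2
s=cv2.imread("pics/side5.png");t=cv2.imread("pics/top5.png")
cv2.imwrite("pics/i1.png",cv2.resize(s[180:390,320:490],None,fx=2.8,fy=2.8,interpolation=cv2.INTER_CUBIC))
cv2.imwrite("pics/i2.png",cv2.resize(t[130:290,330:490],None,fx=3.5,fy=3.5,interpolation=cv2.INTER_CUBIC))
E
```

```text
t: 6.1
tcp_pos: [0.6106, -0.1137, 0.2465]
tool_rot: [0.028, 1.0, -0.002, -0.002]
force: [-0.7, 0.4, -2.0]
finger_gap: 0.38
t: 6.3
tcp_pos: [0.6104, -0.1067, 0.2489]
tool_rot: [0.024, 1.0, 0.0, -0.001]
force: [-0.2, 0.5, -1.7]
finger_gap: 0.384
```

View pics/i1.png

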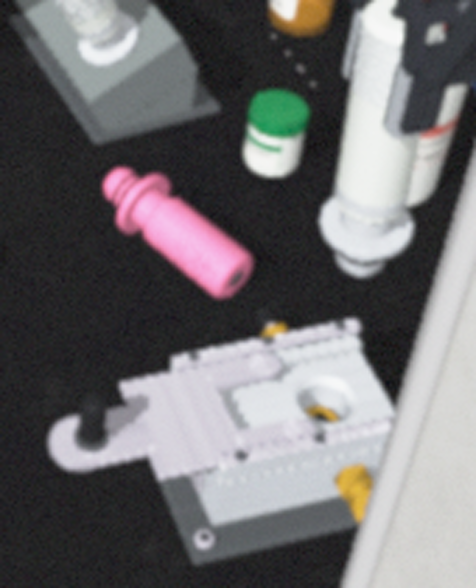

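View pics/i2.png

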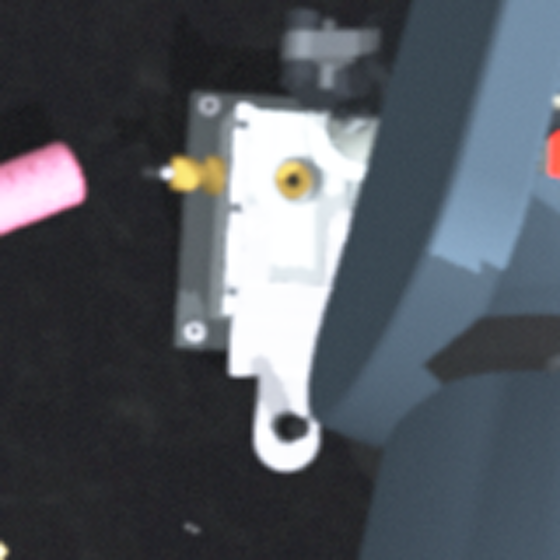

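Run:
```python
import cv2
from h import *
from station import manip
s=load("side5")
im=cv2.cvtColor(s["pixels"],cv2.COLOR_RGB2BGR)
u0,v0=425,170
c=cv2.resize(im[v0:v0+115,u0:u0+75],None,fx=7,fy=7,interpolation=cv2.INTER_CUBIC)[:800]
cv2.imwrite("pics/j1.png",cv2.resize(im[195:285,420:490],None,fx=6.5,fy=6.5,interpolation=cv2.INTER_CUBIC))
st=manip.sense();R0=Ro.from_quat(st["tool_rot"]).as_matrix();p=st["tcp_pos"]
print(p,R0[:,2],np.degrees(R0[2,:2]))
for k in(-.0187,.02,.05,.08,.1073):
    X=p+R0[:,2]*k; print(k,X,proj(s,X),(proj(s,X)-[420,195])*6.5)
```

```text
[ 0.61106471 -0.1062452   0.24973933] [-9.29877782e-04  1.68642133e-04 -9.99999553e-01] [0.05367296 0.00715048]
-0.0187 [ 0.6110821  -0.10624835  0.26843932] [460.27127661 205.31141803] [261.76329797  67.02421723]
0.02 [ 0.61104611 -0.10624183  0.22973933] [454.50607494 229.01348287] [224.28948712 221.08763863]
0.05 [ 0.61101821 -0.10623677  0.19973935] [450.34375176 246.12574701] [197.23438645 332.31735559]
0.08 [ 0.61099032 -0.10623171  0.16973936] [446.42373675 262.24182677] [171.75428888 437.07187402]
0.1073 [ 0.61096493 -0.10622711  0.14243937] [443.04972482 276.11316277] [149.82321135 527.23555799]
```

View pics/j1.png

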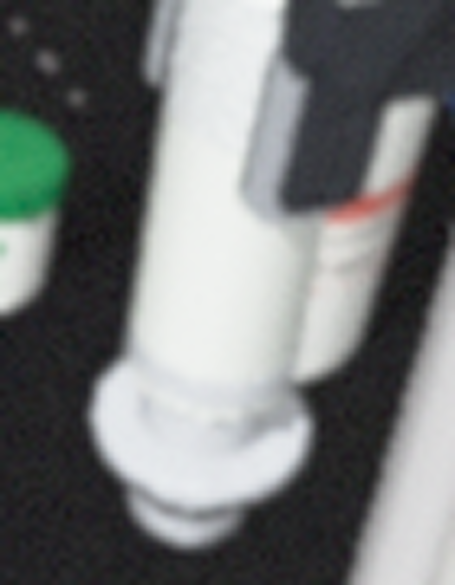

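```bash
python3 -m crank '[{"grip":0.8,"offset":[-5,-2,20],"angular":[0,3.4,0]},{"grip":0.8,"offset":[-5,-2,35],"angular":[0,3.4,0]},{"grip":0.8,"offset":[-5,-2,35],"angular":[0,3.4,0]},{"grip":0.8,"offset":[-5,-2,35],"angular":[0,3.4,0]}]'
python3 snap.py 6
python3 - <<'E'
import cv2
from h import *
from station import manip
s=load("side6")
im=cv2.cvtColor(s["pixels"],cv2.COLOR_RGB2BGR)
cv2.imwrite("pics/k1.png",cv2.resize(im[205:305,415:490],None,fx=6,fy=6,interpolation=cv2.INTER_CUBIC))
t=load("top6")
im=cv2.cvtColor(t["pixels"],cv2.COLOR_RGB2BGR)
cv2.imwrite("pics/k2.png",cv2.resize(im[130:230,370:470],None,fx=5,fy=5,interpolation=cv2.INTER_CUBIC))
st=manip.sense();R0=Ro.from_quat(st["tool_rot"]).as_matrix();p=st["tcp_pos"]
print(p,np.degrees(R0[:2,2]),st["force"])
for k in(-.0187,.02,.05,.0763,.1073):
    X=p-np.array([0,0,1])*k+0; print(k,X,(proj(s,X)-[415,205])*6)
E
```

```text
t: 6.8
tcp_pos: [0.6163, -0.1091, 0.215]
tool_rot: [0.024, 0.999, 0.001, -0.03]
force: [0.1, 0.0, -0.9]
finger_gap: 0.386
[ 0.61691001 -0.10971327  0.21603329] [-3.31282627  0.13052188] [ 0.27989763  0.01691532 -1.08069375]
-0.0187 [ 0.61691001 -0.10971327  0.23473329] [273.79043088 131.07121169]
0.02 [ 0.61691001 -0.10971327  0.19603329] [240.38374129 263.72213693]
0.05 [ 0.61691001 -0.10971327  0.16603329] [216.20988065 359.71144387]
0.0763 [ 0.61691001 -0.10971327  0.13973329] [196.14414337 439.38825854]
0.1073 [ 0.61691001 -0.10971327  0.10873329] [173.73587369 528.36677581]
```

View pics/k1.png

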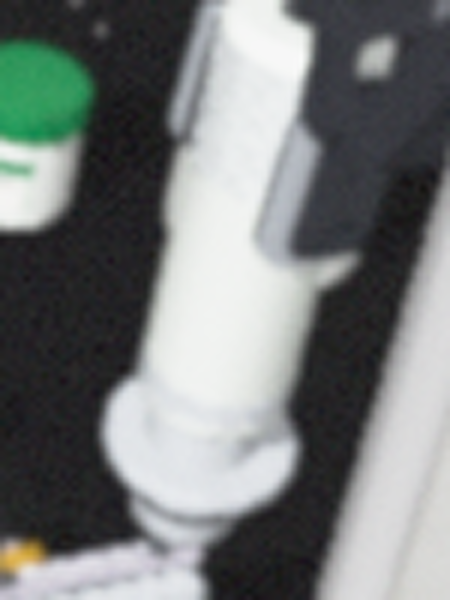

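View pics/k2.png

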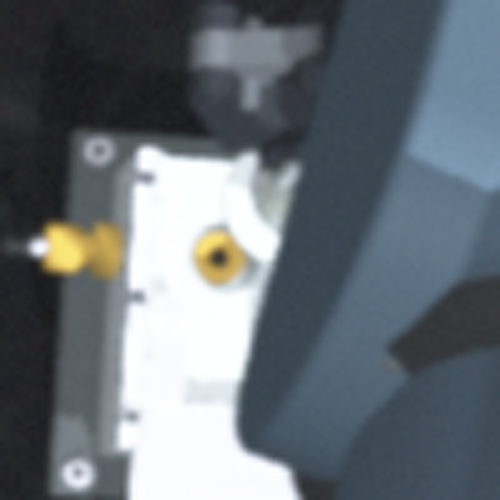

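Run:
```python
from h import *
t=load("top6");s=load("side6")
for X in([.617,-.1097,.138],[.617,-.1097,.109],[.6145,-.109,.042]):
    print((proj(t,X)-[370,130])*5, (proj(s,X)-[415,205])*6)
# collar ring predicted in top
C=np.array([.617,-.1097,.1397])
for a in range(90,300,30):
    X=C+.022*np.array([np.cos(np.radians(a)),np.sin(np.radians(a)),0]);print(a,np.round((proj(t,X)-[370,130])*5))
```

```text
[287.17689663 201.55796709] [195.1709888  444.37672772]
[267.57909111 215.9053044 ] [174.23006953 527.49878715]
[225.29054309 252.05857847] [119.82246629 703.89955764]
90 [222. 200.]
120 [231. 233.]
150 [255. 257.]
180 [288. 266.]
210 [321. 258.]
240 [345. 234.]
270 [354. 202.]
```

Run:
```python
from h import *
from station import manip
R0=Ro.from_quat(manip.sense()["tool_rot"]).as_matrix()
R=R0@Ro.from_rotvec([0,np.radians(1.2),0]).as_matrix()
for z in(.165,.15,.135,.123):print(delta([.6148,-.109,z],R))
```

```text
(array([-0.8,  0.6, 51.1]), array([ 0. ,  1.2, -0. ]))
(array([-1.7,  0.6, 66. ]), array([ 0. ,  1.2, -0. ]))
(array([-2.6,  0.7, 81. ]), array([ 0. ,  1.2, -0. ]))
(array([-3.2,  0.7, 93. ]), array([ 0. ,  1.2, -0. ]))
```

```bash
python3 -m crank '[{"grip":0.8,"offset":[0,0.6,15],"angular":[0,1.2,0]},{"grip":0.8,"offset":[-0.4,0.6,35],"angular":[0,1.2,0]},{"grip":0.8,"offset":[-0.8,0.6,50],"angular":[0,1.2,0]},{"grip":0.8,"offset":[-0.8,0.6,50],"angular":[0,1.2,0]},{"grip":0.8,"offset":[-0.8,0.6,50],"angular":[0,1.2,0]}]'
python3 snap.py 7
python3 - <<'E'
import cv2
from h import *
from station import manip
s=load("side7")
im=cv2.cvtColor(s["pixels"],cv2.COLOR_RGB2BGR)
cv2.imwrite("pics/l1.png",cv2.resize(im[240:350,390:480],None,fx=5.4,fy=5.4,interpolation=cv2.INTER_CUBIC))
t=load("top7")
im=cv2.cvtColor(t["pixels"],cv2.COLOR_RGB2BGR)
cv2.imwrite("pics/l2.png",cv2.resize(im[140:220,380:460],None,fx=6,fy=6,interpolation=cv2.INTER_CUBIC))
st=manip.sense();R0=Ro.from_quat(st["tool_rot"]).as_matrix();p=st["tcp_pos"]
print(p,np.degrees(R0[:2,2]),st["force"])
for k in(.02,.05,.0763,.1073):
    X=p-np.array([0,0,1])*k; print(k,X,(proj(s,X)-[390,240])*5.4,(proj(t,X)-[380,140])*6)
E
```

```text
t: 7.4
tcp_pos: [0.6143, -0.1095, 0.1646]
tool_rot: [0.025, 0.999, 0.001, -0.041]
force: [-0.0, -0.4, -1.5]
finger_gap: 0.382
[ 0.61512373 -0.10976749  0.16575893] [-4.5127441   0.19553613] [-0.16622109  0.25341078 -1.53919956]
0.02 [ 0.61512373 -0.10976749  0.14575893] [309.5383966  191.99233696] [291.38038985 183.82262021]
0.05 [ 0.61512373 -0.10976749  0.11575893] [289.93743492 270.44355926] [266.59622084 201.71054271]
0.0763 [ 0.61512373 -0.10976749  0.08945893] [273.62661939 335.72624469] [246.33393178 216.33480776]
0.1073 [ 0.61512373 -0.10976749  0.05845893] [255.36766182 408.80620692] [224.0310913  232.43183655]
```

View pics/l1.png

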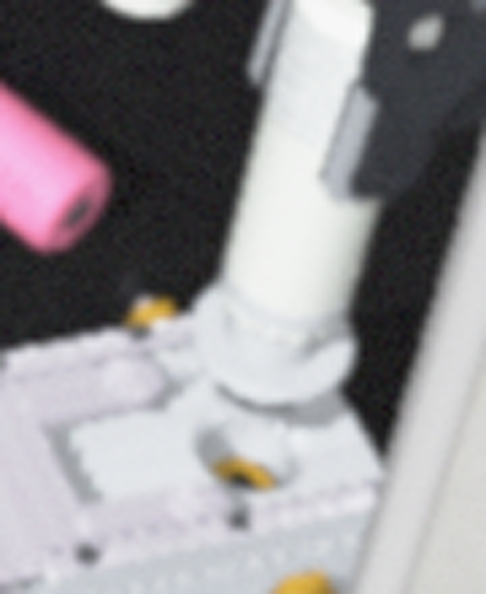

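View pics/l2.png

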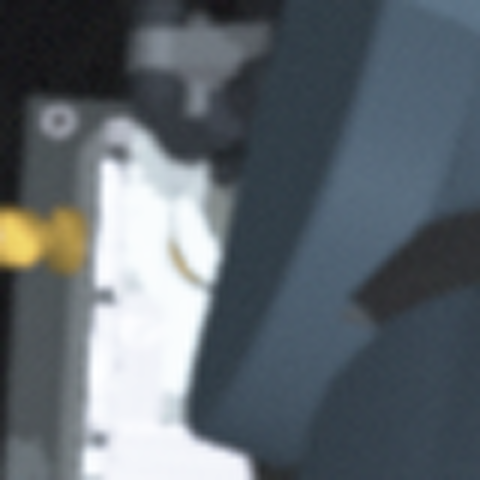

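```bash
python3 -m crank '[{"grip":0.8,"offset":[0.3,0.5,8],"angular":[0,0,0]},{"grip":0.8,"offset":[-0.3,0.5,16],"angular":[0,0,0]},{"grip":0.8,"offset":[-0.9,0.5,24],"angular":[0,0,0]},{"grip":0.8,"offset":[-0.9,0.5,24],"angular":[0,0,0]}]'
python3 -c "
from station import manip
s=manip.sense();print(s['tcp_pos'],s['force'],s['ft_torque'],s['finger_gap'])"
```

```text
t: 7.9
tcp_pos: [0.614, -0.1092, 0.1397]
tool_rot: [0.025, 0.999, 0.001, -0.04]
force: [1.5, 1.2, -3.3]
finger_gap: 0.384
[ 0.61399512 -0.10920849  0.13970482] [ 1.48937348  1.19794695 -3.32848678] [-0.15555296 -0.6526989   0.02359885] 0.383780994317043
```

```bash
python3 -m crank '[{"grip":0.8,"offset":[-0.3,0,4],"angular":[0,0,0]},{"grip":0.8,"offset":[-0.5,0,8],"angular":[0,0,0]},{"grip":0.8,"offset":[-0.7,0,11],"angular":[0,0,0]},{"grip":0.8,"offset":[-0.7,0,11],"angular":[0,0,0]}]'
python3 -c "
from station import manip
s=manip.sense();print(s['tcp_pos'],s['force'],s['ft_torque'],s['finger_gap'])"
```

```text
t: 8.3
tcp_pos: [0.6138, -0.1091, 0.1296]
tool_rot: [0.024, 0.999, 0.001, -0.04]
force: [2.9, -1.2, -4.0]
finger_gap: 0.382
[ 0.6137824  -0.10912871  0.12962456] [ 2.870628   -1.15207927 -4.02456927] [-0.15042598 -0.93209059 -0.04732927] 0.38179835817894137
```

```bash
python3 -m crank '[{"grip":0.8,"offset":[-0.2,0,3],"angular":[0,0,0]},{"grip":0.8,"offset":[-0.4,0,6],"angular":[0,0,0]},{"grip":0.8,"offset":[-0.5,0,8],"angular":[0,0,0]},{"grip":0.8,"offset":[-0.5,0,8],"angular":[0,0,0]}]'
python3 -c "
from station import manip
s=manip.sense();print(s['tcp_pos'],s['force'],s['ft_torque'],s['finger_gap'])"
python3 snap.py 8
python3 - <<'E'
import cv2
from h import *
s=load("side8")
im=cv2.cvtColor(s["pixels"],cv2.COLOR_RGB2BGR)
cv2.imwrite("pics/m1.png",cv2.resize(im[260:370,390:480],None,fx=5.4,fy=5.4,interpolation=cv2.INTER_CUBIC))
E
```

```text
t: 8.7
tcp_pos: [0.6142, -0.1092, 0.124]
tool_rot: [0.024, 0.999, 0.001, -0.039]
force: [1.2, 0.1, 7.1]
finger_gap: 0.382
[ 0.61416499 -0.10918305  0.12395389] [1.22554997 0.08341923 7.108628  ] [-0.00688014 -0.4189281  -0.01170838] 0.382070133723631
```

View pics/m1.png

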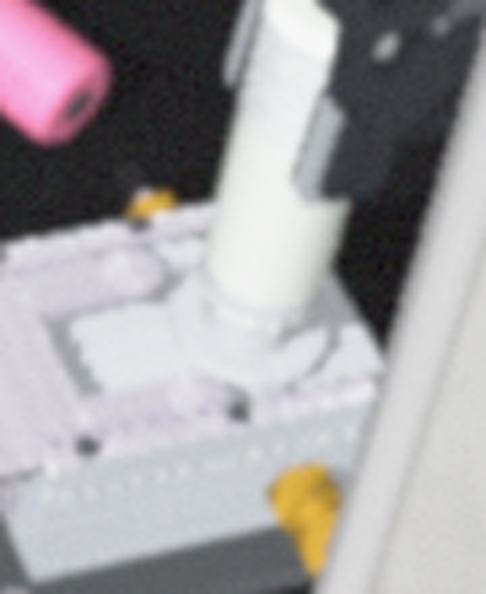

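```bash
python3 -m crank '[{"grip":0.8,"offset":[-0.2,0,3],"angular":[0,0,0]},{"grip":0.8,"offset":[-0.2,0,4],"angular":[0,0,0]},{"grip":0.8,"offset":[-0.2,0,4],"angular":[0,0,0]}]'
python3 -m crank '[{"grip":0.8,"offset":[-0.2,0,3],"angular":[0,0,0]},{"grip":0.8,"offset":[-0.2,0,4],"angular":[0,0,0]},{"grip":0.8,"offset":[-0.2,0,4],"angular":[0,0,0]}]'
```

```text
t: 9.1
tcp_pos: [0.6142, -0.1092, 0.1205]
tool_rot: [0.024, 0.999, 0.001, -0.039]
force: [1.7, -0.0, 9.4]
finger_gap: 0.382
t: 9.4
tcp_pos: [0.6144, -0.1093, 0.1203]
tool_rot: [0.024, 0.999, 0.0, -0.038]
force: [-3.3, 0.6, 27.7]
finger_gap: 0.382
```

```bash
python3 -m crank '[{"grip":0.8,"offset":[0,0,-2],"angular":[0,0,0]},{"grip":0.8,"offset":[0,0,-3],"angular":[0,0,0]},{"grip":0.8,"offset":[0,0,-3],"angular":[0,0,0]}]'
python3 snap.py 9
python3 - <<'E'
import cv2
from h import *
s=load("side9")
im=cv2.cvtColor(s["pixels"],cv2.COLOR_RGB2BGR)
cv2.imwrite("pics/n1.png",cv2.resize(im[260:370,370:480],None,fx=6,fy=5.4,interpolation=cv2.INTER_CUBIC)[:600])
E
```

```text
t: 9.7
tcp_pos: [0.6142, -0.1092, 0.1204]
tool_rot: [0.024, 0.999, 0.0, -0.039]
force: [-0.9, 1.0, 14.3]
finger_gap: 0.378
```

View pics/n1.png

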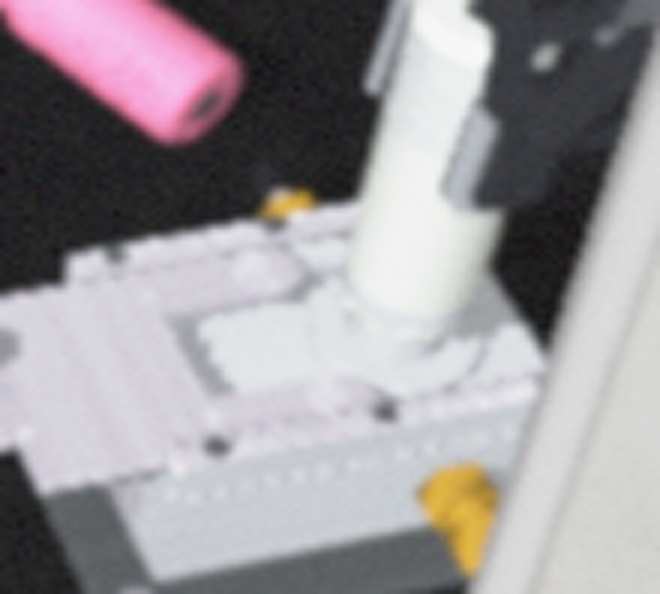

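```bash
python3 -m crank '[{"grip":0.5,"offset":[0,0,0],"angular":[0,0,0]},{"grip":0.2,"offset":[0,0,0],"angular":[0,0,0]},{"grip":0,"offset":[0,0,0],"angular":[0,0,0]},{"grip":0,"offset":[0,0,-1],"angular":[0,0,0]},{"grip":0,"offset":[1,0,-15],"angular":[0,0,0]},{"grip":0,"offset":[3,0,-40],"angular":[0,0,0]},{"grip":0,"offset":[5,0,-70],"angular":[0,0,0]},{"grip":0,"offset":[7,0,-100],"angular":[0,0,0]},{"grip":0,"offset":[7,0,-100],"angular":[0,0,0]}]'
python3 -c "
from h import *
from station import manip
print(manip.sense()['q'])
R=toolR([0,0,1],[.0497,.9988,0]);print(delta([.42,-.098,.25],R))"
```

```text
t: 10.7
tcp_pos: [0.6171, -0.11, 0.2229]
tool_rot: [0.024, 0.999, -0.001, -0.035]
force: [1.3, -0.0, 0.9]
finger_gap: 0.998
[-0.34316694  0.56802084  1.38211756 -0.02449234  1.25825524 -1.8567546 ]
(array([198.9,   2.3, -13.1]), array([-0.2, -4. ,  0. ]))
```

```bash
python3 -m crank '[{"grip":0,"offset":[40,0,-10],"angular":[0,-1,0]},{"grip":0,"offset":[80,1,-13],"angular":[0,-2,0]},{"grip":0,"offset":[120,2,-13],"angular":[0,-3,0]},{"grip":0,"offset":[160,2,-13],"angular":[0,-4,0]},{"grip":0,"offset":[190,2,-13],"angular":[0,-4,0]},{"grip":0,"offset":[190,2,-13],"angular":[0,-4,0]},{"grip":0,"offset":[190,2,-13],"angular":[0,-4,0]}]'
python3 snap.py 10
python3 - <<'E'
import cv2
s=cv2.imread("pics/side10.png");t=cv2.imread("pics/top10.png")
cv2.imwrite("pics/o1.png",cv2.resize(s[220:390,320:490],None,fx=3.5,fy=3.5,interpolation=cv2.INTER_CUBIC))
cv2.imwrite("pics/o2.png",cv2.resize(t[140:280,350:490],None,fx=4,fy=4,interpolation=cv2.INTER_CUBIC))
E
```

```text
t: 11.4
tcp_pos: [0.4262, -0.098, 0.2459]
tool_rot: [0.025, 1.0, -0.0, -0.005]
force: [0.0, -0.6, -0.1]
finger_gap: 1.005
```

View pics/o1.png

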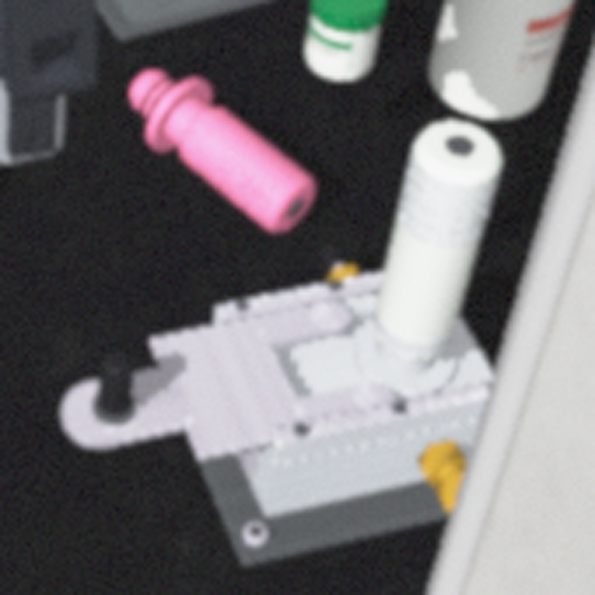

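View pics/o2.png

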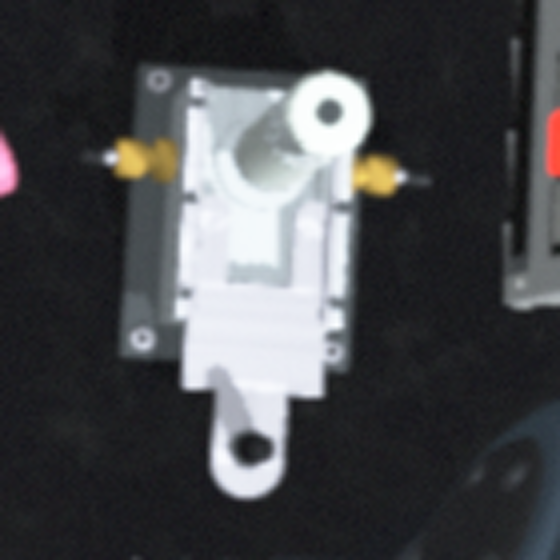

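Run:
```python
from h import *
t=load("top10");s=load("side10")
T=lambda x,y:np.array([350+(x+.5)/4-.5,140+(y+.5)/4-.5]);S=lambda x,y:np.array([320+(x+.5)/3.5-.5,220+(y+.5)/3.5-.5])
print("head",tri(t,T(329,110),s,S(460,146)))
print("knob top",tri(t,T(247,446),s,S(117,360)), plane(t,T(248,447),.08),plane(s,S(117,360),.085))
print("head expected px if home", (proj(t,[.6145,-.109,.172])-[350,140])*4,(proj(s,[.6145,-.109,.172])-[320,220])*3.5)
R=toolR([0,0,1],[.0497,.9988,0])
for z in(.13,.062):print(delta([.4815,-.1022,z],R))
```

```text
head (array([ 0.61621149, -0.1087843 ,  0.17226674]), np.float64(0.022791586085108558))
knob top (array([ 0.48230248, -0.09667386,  0.07726136]), np.float64(1.3015675051160303)) [ 0.48124167 -0.09635468  0.08      ] [ 0.48038144 -0.10254452  0.085     ]
head expected px if home [327.85000957 112.8628167 ] [454.95894384 146.5461058 ]
(array([-55.2,  -1.2, 115.2]), array([-0. , -0.5,  0. ]))
(array([-55.8,  -1.1, 183.2]), array([-0. , -0.5,  0. ]))
```

```bash
python3 -m crank '[{"grip":0,"offset":[-20,0,30],"angular":[0,-0.5,0]},{"grip":0,"offset":[-40,0,65],"angular":[0,-0.5,0]},{"grip":0,"offset":[-55,0,105],"angular":[0,-0.5,0]},{"grip":0,"offset":[-55.5,0,140],"angular":[0,-0.5,0]},{"grip":0,"offset":[-56,0,165],"angular":[0,-0.5,0]},{"grip":0,"offset":[-56,0,180],"angular":[0,-0.5,0]},{"grip":0,"offset":[-56,0,180],"angular":[0,-0.5,0]}]'
python3 snap.py 11
python3 - <<'E'
import cv2
s=cv2.imread("pics/side11.png");t=cv2.imread("pics/top11.png")
cv2.imwrite("pics/p1.png",cv2.resize(s[270:390,310:430],None,fx=5,fy=5,interpolation=cv2.INTER_CUBIC))
cv2.imwrite("pics/p2.png",cv2.resize(t[170:290,350:470],None,fx=4,fy=4,interpolation=cv2.INTER_CUBIC))
E
```

```text
t: 12.2
tcp_pos: [0.4799, -0.1, 0.062]
tool_rot: [0.024, 1.0, 0.001, -0.003]
force: [-0.2, -0.1, 0.3]
finger_gap: 1.0
```

View pics/p1.png

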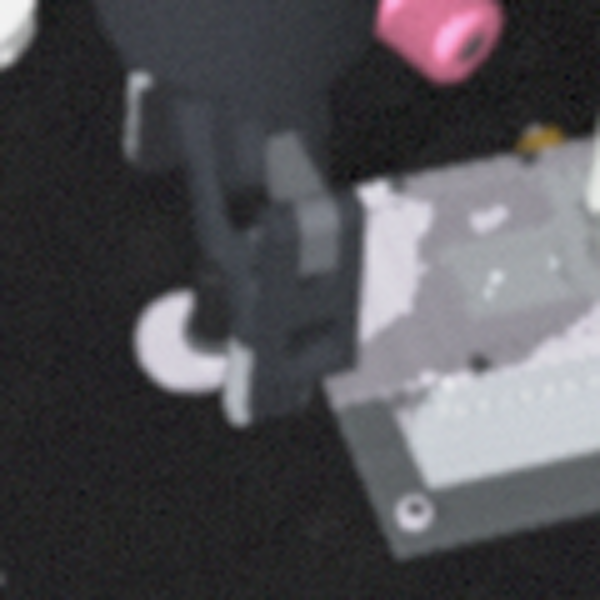

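View pics/p2.png

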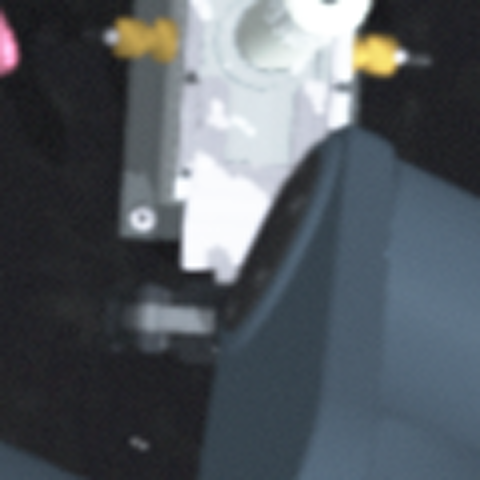

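Run:
```python
from h import *
from station import manip
s=load("side11");p=manip.sense()["tcp_pos"];print(p)
for x in(-.011,0,.011):
  for y in(-.057,-.0425,0): print(x,y,np.round((proj(s,p+[x,y,.013 if y else .01])-[310,270])*5))
for x in(.47,.475,.48,.485): print(x,[np.round((proj(s,[x,-.1022,z])-[310,270])*5) for z in(.056,.085)])
```

```text
[ 0.4809729  -0.10055707  0.06425072]
-0.011 -0.057 [250. 443.]
-0.011 -0.0425 [231. 401.]
-0.011 0 [177. 290.]
0 -0.057 [288. 433.]
0 -0.0425 [268. 391.]
0 0 [213. 280.]
0.011 -0.057 [325. 422.]
0.011 -0.0425 [305. 380.]
0.011 0 [249. 271.]
0.47 [array([177., 333.]), array([181., 270.])]
0.475 [array([193., 329.]), array([197., 266.])]
0.48 [array([209., 325.]), array([214., 262.])]
0.485 [array([225., 321.]), array([230., 258.])]
```

```bash
python3 -m crank '[{"grip":0.4,"offset":[0,0,0],"angular":[0,0,0]},{"grip":0.7,"offset":[0,0,0],"angular":[0,0,0]},{"grip":0.95,"offset":[0,0,0],"angular":[0,0,0]},{"grip":0.95,"offset":[0,0,0],"angular":[0,0,0]},{"grip":0.95,"offset":[0,0,0],"angular":[0,0,0]},{"grip":0.95,"offset":[0,0,0],"angular":[0,0,0]},{"grip":0.95,"offset":[0,0,0],"angular":[0,0,0]}]' 30
python3 -m crank '[{"grip":0.95,"offset":[-5,0,0],"angular":[0,0,0]},{"grip":0.95,"offset":[-10,0,0],"angular":[0,0,0]},{"grip":0.95,"offset":[-15,0,0],"angular":[0,0,0]},{"grip":0.95,"offset":[-20,0,0],"angular":[0,0,0]},{"grip":0.95,"offset":[-20,0,0],"angular":[0,0,0]}]'
```

```text
t: 13.0
tcp_pos: [0.4811, -0.1023, 0.0654]
tool_rot: [0.024, 1.0, -0.002, 0.0]
force: [-1.1, -6.1, 1.9]
finger_gap: 0.142
t: 13.5
tcp_pos: [0.5016, -0.1035, 0.0654]
tool_rot: [0.024, 1.0, -0.002, 0.0]
force: [-0.2, -5.4, 1.8]
finger_gap: 0.146
```

```bash
python3 -m crank '[{"grip":0.95,"offset":[-5,0,0],"angular":[0,0,0]},{"grip":0.95,"offset":[-10,0,0],"angular":[0,0,0]},{"grip":0.95,"offset":[-15,0,0],"angular":[0,0,0]},{"grip":0.95,"offset":[-18,0,0],"angular":[0,0,0]},{"grip":0.95,"offset":[-18,0,0],"angular":[0,0,0]}]'
python3 -m crank '[{"grip":0.95,"offset":[-2,0,0],"angular":[0,0,0]},{"grip":0.95,"offset":[-3,0,0],"angular":[0,0,0]},{"grip":0.95,"offset":[-3,0,0],"angular":[0,0,0]}]'
```

```text
t: 14.0
tcp_pos: [0.5192, -0.1044, 0.0654]
tool_rot: [0.024, 1.0, -0.002, 0.0]
force: [-0.4, -6.7, 2.7]
finger_gap: 0.142
t: 14.3
tcp_pos: [0.5195, -0.1043, 0.0654]
tool_rot: [0.023, 1.0, -0.001, -0.003]
force: [-6.8, -7.3, 5.8]
finger_gap: 0.142
```

Hard stop at x ≈ 0.5195 m, as expected for fully closed. Relieve, release, rise.

```bash
python3 -m crank '[{"grip":0.95,"offset":[2.5,0,0],"angular":[0,0,0]},{"grip":0.5,"offset":[2.5,1,0],"angular":[0,0,0]},{"grip":0,"offset":[2.5,1,0],"angular":[0,0,0]},{"grip":0,"offset":[2.5,1,0],"angular":[0,0,0]},{"grip":0,"offset":[2.5,1,0],"angular":[0,0,0]},{"grip":0,"offset":[2.5,1,-10],"angular":[0,0,0]},{"grip":0,"offset":[5,1,-50],"angular":[0,0,0]},{"grip":0,"offset":[25,1,-95],"angular":[0,0,0]},{"grip":0,"offset":[60,1,-140],"angular":[0,0,0]},{"grip":0,"offset":[100,1,-170],"angular":[0,0,0]}]'
python3 -m crank '[{"grip":0,"offset":[0,20,0],"angular":[0,0,0]},{"grip":0,"offset":[0,60,0],"angular":[0,0,0]},{"grip":0,"offset":[0,100,0],"angular":[0,0,0]},{"grip":0,"offset":[0,100,0],"angular":[0,0,0]},{"grip":0,"offset":[0,100,0],"angular":[0,0,0]}]'
python3 snap.py 12
python3 - <<'E'
import cv2
s=cv2.imread("pics/side12.png");t=cv2.imread("pics/top12.png")
cv2.imwrite("pics/q1.png",cv2.resize(s[230:390,330:490],None,fx=3.7,fy=3.7,interpolation=cv2.INTER_CUBIC))
E
```

```text
t: 15.3
tcp_pos: [0.4276, -0.0973, 0.2334]
tool_rot: [0.024, 1.0, -0.001, 0.001]
force: [-1.1, -0.5, 1.2]
finger_gap: 0.998
t: 15.8
tcp_pos: [0.4316, 0.0038, 0.2312]
tool_rot: [0.023, 1.0, -0.0, -0.001]
force: [0.3, -0.6, 0.7]
finger_gap: 1.001
```

View pics/q1.png

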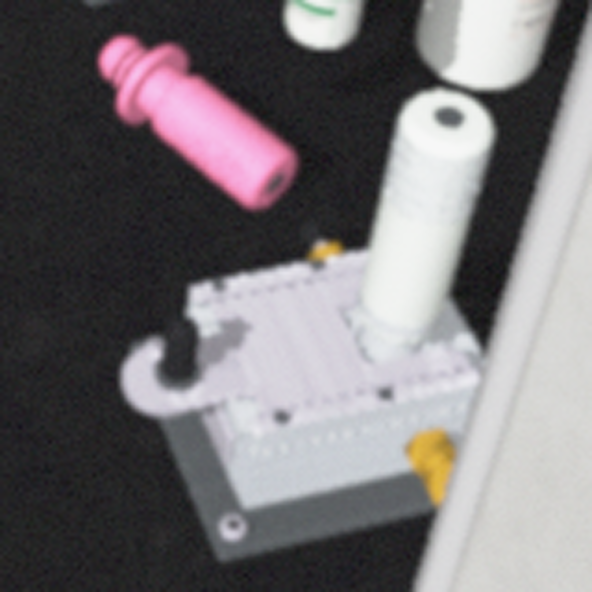

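View pics/top12.png

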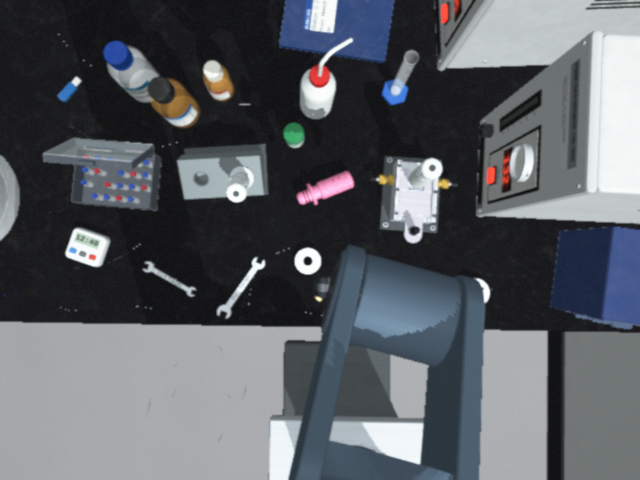

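```bash
python3 - <<'E'
from h import *
t=load("top12");s=load("side12")
dk=lambda im:im.max(2)<70
print(blobs(t,(405,222,422,240),dk,4))
S=lambda x,y:np.array([330+(x+.5)/3.7-.5,230+(y+.5)/3.7-.5])
k=plane(s,S(180,328),.085);print("knob side",k, np.hypot(k[0]-.6159,k[1]+.1096))
k=plane(s,S(178,375),.056);print("knob base",k, np.hypot(k[0]-.6159,k[1]+.1096))
h=plane(s,S(450,116),.172);print("head",h)
print(tri(t,(432,167.5),s,S(450,116)))
E
python3 -c "
from station import manip
print(manip.sign_off())"
```

```text
[(413.9, 230.0, array([6. , 7.8]), 82, 34.5)]
knob side [ 0.51758025 -0.10643111  0.085     ] 0.09837080508087191
knob base [ 0.51899878 -0.10714093  0.056     ] 0.09693241406607757
head [ 0.61699986 -0.1079903   0.172     ]
(array([ 0.61579375, -0.10893859,  0.17318559]), np.float64(0.7729757522849089))
the job is handed in; nothing more can be done
None
```

The longer cartridge is locked in the filter station, and I handed the job in at about 16 s of the 51 s allowed. No verdict is reported.

I drew the cartridge from the leaning block and set it upright, correcting a tilt of about 4.5° that showed up in the grip. I then pressed it down against the valve seat until it stopped at about 28 N, slid the lock plate shut by its knob to its end stop, let go and backed the arm off.

**Last checks:**
- **Cartridge:** the two cameras put its head at about (0.616, -0.109, 0.173) m; the expected height when home is 0.172 m. It stands upright, within about 2 mm of the socket's measured axis.
- **Lock plate:** the knob is 97 to 98 mm from the socket's axis, where 96 mm is fully closed, so it is about 44 to 46 mm shut.
- **Other items:** the short cartridge and the tape spool are where they were. The brass union was partly hidden by the arm in the last picture. I saw no sign that it moved, and nothing went near it.
- **Arm:** nothing is touching it.

**What disagreed or failed:**
- The two cameras placed the socket mouth about 3 mm apart, so I used the average.
- My first estimates put the cartridge's lean at 36 to 37°, outside the stated 30 to 35°.
- A wrist joint reached its range limit when I tried to match a 35° lean, so I gripped at about 34° and corrected the tilt afterwards.

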